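# Index the seasoning carousel to its next station

## Task

Turn the seasoning carousel on to its next station: draw its spring index pin up by the black knob, swing the carousel anticlockwise (seen from above), let the pin ride lightly on the plate until it finds the next hole, and leave it dropped fully home there with the knob let go. Never force the carousel round against the pin or press the pin hard on the plate, and leave the jars standing round it where they are.

Things in the scene. Friction and masses are not known exactly. Their poses are not given: they have to be found in the camera images.
- plate: Fixed index plate on the worktop: dark steel disc 264 mm across, 10 mm thick, with a raised flat steel ring (26 mm wide, top 26 mm above the worktop) under the circle of the index pin, 110 mm from the axis, with 12 mm holes. Origin on the axis at worktop level, x axis towards the hole in which the pin starts, z up. Carries a brass segment too (see first_hole).
- first_hole (a point): Mouth of the hole in which the pin stands at the start. The next hole anticlockwise is in a brass segment of the ring (57 degrees long, top 26.5 mm high), clamped so that this hole is 0.75 to 1.00 rad (43 to 57 degrees) on from the first; where exactly is not measured and differs every time. A pin set down 2 mm beside a hole stays on top.
- spindle: Fixed hub; origin on the axis at worktop level, directions as the plate. Carries the turning wooden tray (182 mm across) and the pin on the tray's arm. Force between the pin and the plate or segment must stay below 20 N: sideways when turned while in a hole, or pressed down on the plate.
- tray (a point): Middle of the tray's upper face, on the axis, 46 mm above the worktop. Three seasoning jars are held fast in cups on it: tops at most 160 mm above the worktop, outsides at most 77 mm from the axis, at least 80 mm from the knob's centre.
- axis (a point): Point on the vertical turning axis of the carousel, at worktop level.
- knob (a point): Centre of the pin's round black knob (28 mm diameter, 24 mm high, red dot on top), on the pin's axis, 110 mm from the turning axis, 82 mm above the worktop when the pin is home. It turns with the carousel and rises with the pin. Below it a 10 mm stem runs 12 mm down to a boss of 22 mm diameter.
- carousel (a joint): Angle of the carousel in rad: 0 at the start, growing anticlockwise seen from above; stops at -1.1 and 1.2. It stays where it is left. Pushing it round at the knob takes about 1 N with the pin held clear and 2 to 6 N with the pin sliding on the plate.
- pin (a joint): Height in m by which the pin is drawn: 0 home in a hole, 0.018 at its upper stop. Pin 10 mm thick, foot flat; it reaches 14 mm into a hole, is clear from 0.0145 up, and reads 0.0140 standing on the ring, 0.0145 on the segment. A spring presses it down with 3 N when home to 6 N when drawn, plus 1 N of weight.
- post (a point): Middle, 300 mm above the worktop, of a fixed oak post (123 x 93 mm, its sides 45 degrees to x and y) that runs from floor to ceiling between the arm's start and the carousel: draw the arm in before swinging past it.
- green_mid (a point): Centre of the loose green-capped spice jar (44 mm across, 100 mm high), a bystander.
- red_mid (a point): Centre of the loose red-capped spice jar (45 mm across, 108 mm high), a bystander.
- jam_mid (a point): Centre of the loose jam jar (64 mm across, 99 mm high), a bystander.

How it is judged:
By the outcome, as a careful person would: the job done as asked, in the order asked, and still so for the second after the job is handed in, with the robot touching nothing.
It also fails if it takes over 43 s, if anything falls off the work surface, if the arm or the gripper's body presses on something with over 40 N, if the wrist force passes 120 N, or if a joint passes its speed limit or range.

## Robot

A 6-joint arm with a two-finger parallel gripper is mounted at the origin on a cart in front of the work surface, level with it; the furniture and walls round the work are solid. World frame = base frame: x ahead of the robot, y to its left, z up, the work surface at z = 0. Lengths are in m, angles in rad, forces in N, time in s.
With the tool pointing down it reaches from about 0.15 to 0.775 m from the base axis. Payload 6.1 kg.
Tool frame: the origin (TCP) lies midway between the tips of the shut fingers; the grasp point (between the pads) lies 19 mm behind it; y points along the fingers, x is the direction in which the jaws open and shut, and the axes are right-handed (so a half turn about y gives the same grasp; the last joint's range is limited). The gripper opens to 85 mm and grips with 20 to 120 N. Pads are 22 mm wide; open, the fingers measure 114 mm over their backs; the gripper's body (76 mm by 85 mm) begins 54 mm behind the grasp point. The pads swing forward as they close: fully open they stand 13 mm farther back than shut.
Start: joints at [-1.198, 0.126, -0.04, 1.405, 0, 1.571], TCP at [0.191, -0.489, 0.231] pointing down, gripper open.
Joint ranges: [-2.72, 2.72], [-0.95, 1.95], [-1.27, 1.35], [-1.78, 2.02], [-1.46, 1.47], [-3.14, 3.14]. Speed limits (rad/s): [2.39, 2.39, 3.01, 3.14, 3.14, 3.14].

## Interface

Orientations are given as a unit quaternion [w, x, y, z].
In Python, from rig import env, snapshot gives the robot as it stands.
- The arm moves only by the shell command python3 -m crank 'ROWS' [OPENING]. ROWS is a JSON object of lists of equal length, an entry for each row: "delta_pos": the shift along the tool's x, y, z in m, a list of three; "yaw": the turn about the tool's y in rad. A call has 1 to 12 rows; each row shifts and turns the commanded pose from where the row before left it, along the tool's axes as they then stand; what a row does not reach is not made up. A row lasts 1/12 s, in which the tool goes at most 41.7 mm and 7.16 degrees, less where a joint would pass 70% of its speed; a pose out of reach is approached as far as the arm can. A call with a gripper value outside its range is refused whole. OPENING is the finger opening in m, from 0 to 0.0854, set as the call begins (- or left out, the last holds). The fingers move at their own pace and stop on an object; the grip force is fixed at half the most. Time passes only in rows, so rows that do not move let the fingers close. It gives the time, the measured TCP pose, the force and the opening at its end, in the units of the state.
- env.get_state(): the state, without advancing time (a new reading comes with each control period).
- snapshot(name): name is "scene" or "top" or "wrist"; returns a dict with "pixels" (400x640x3 uint8, blue, green, red), "range_z" (400x640 float32, m along the optical axis (not along the pixel's ray), 0 where there is no reading), "mtx" (3x3 intrinsics, pixels), "rvec" (rotation vector, rad) and "tvec" (3), from world to camera coordinates, as OpenCV has them; the wrist camera has in their place "tool_from_camera" (4x4, takes a point from camera to tool coordinates, whose origin is the TCP and whose axes are the tool frame's). Camera axes: x right, y down, z forward; pixel columns grow to the right and rows downward; lengths in m; the calibration is good to about 2 mm. A picture is of the moment at which its call begins: read the wrist's pose just before it.
- env.close_job(): hands the job in, once; it reports no verdict.
The state is a dict: "t": time; "q": joint angles; "dq": joint speeds; "effort": joint torques, N m; "eef_pos": TCP position; "tool_rot": TCP orientation; "ft_force": force on the tool from outside, world axes, zero at the start; "ft_torque": the same for the moment, N m; "opening": finger opening in m.
Only numpy, scipy, OpenCV 4.12 (cv2) and the standard library are available. Lean on these libraries where they do the work, as an engineer would, in place of code of your own. Each camera call takes 0.05 s, during which the arm holds its last target. There are 200 camera calls.

## Working session

There is one attempt and no reset: what is moved stays moved. The work goes in short steps, Python scripts to look and compute and a shell command to move; the robot and the scene stay as the last step left them, time stands still between calls to the robot, and variables do not carry over. Pictures are saved under pics/ and viewed, on a budget of 10 in all, crops included, one or two more only if the job needs it, and the job is handed in when it is done.

```bash
ls; mkdir -p pics; python3 - <<'E'
from rig import env, snapshot
import cv2,numpy as np
s=env.get_state();print(s)
for n in("scene","top"):
    d=snapshot(n);cv2.imwrite(f"pics/{n}0.png",d["pixels"]);np.savez(f"{n}0.npz",**d)
    R=cv2.Rodrigues(np.array(d["rvec"]))[0];print(n,-R.T@np.array(d["tvec"]).ravel(),R[2],np.array(d["mtx"]).tolist())
E
```

```text
pics
{'t': 0.0, 'q': array([-1.19796978e+00,  1.26360797e-01, -4.06606271e-02,  1.40539177e+00,
       -1.23664901e-05,  1.57075377e+00]), 'dq': array([-6.09320391e-04,  9.55713769e-04, -5.67491660e-05, -5.86478736e-04,
       -5.11129004e-04, -3.69547588e-04]), 'effort': array([-7.84613326e-05, -4.35914826e+01,  3.52922881e+01,  1.72573555e-02,
       -1.20019904e-04, -2.35416593e-07]), 'eef_pos': array([ 0.19107107, -0.48853479,  0.23051446]), 'tool_rot': array([ 0.58433239, -0.583695  ,  0.39913193, -0.39818275]), 'ft_force': array([ 1.38606604, -0.13283916,  0.31708835]), 'ft_torque': array([ 0.00402399, -0.03732601, -0.01472276]), 'opening': 0.08551561990002043}
scene [-0.18439807  0.62075304  0.75380595] [ 0.54469318 -0.67157514 -0.50229092] [[482.09784267872476, 0.0, 309.88857280122113], [0.0, 482.09784267872476, 201.28426733848207], [0.0, 0.0, 1.0]]
top [ 0.03176603 -0.17363415  1.59475231] [ 0.27227718  0.01505631 -0.96210106] [[481.57232801336073, 0.0, 322.83406638707146], [0.0, 481.57232801336073, 199.88089263613404], [0.0, 0.0, 1.0]]
```

View pics/scene0.png

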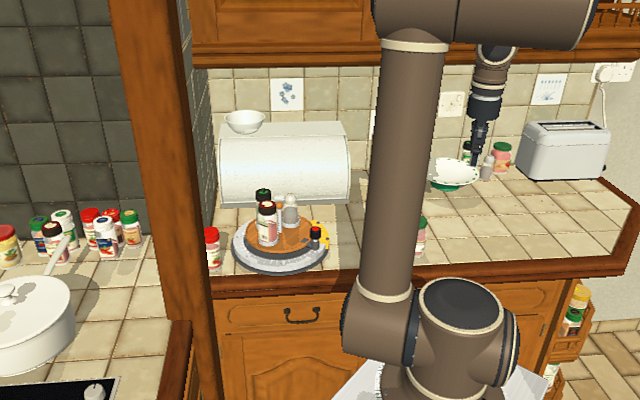

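View pics/top0.png

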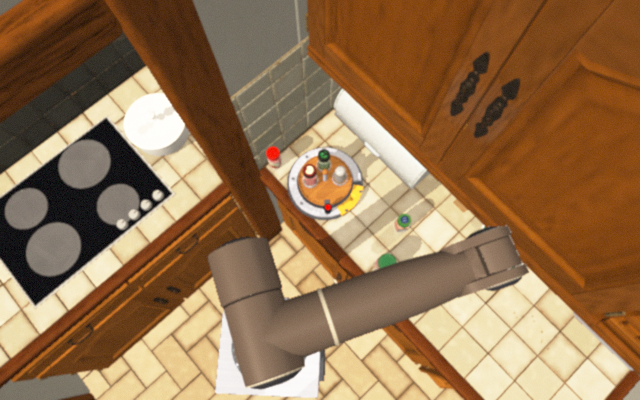

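The top view shows the carousel at about (325,182), the knob's red dot at about (327,207) and the brass segment at about (350,200). The post stands left of the carousel at about (240,180). Next I'll measure these positions.

```bash
cat > h.py <<'E'
import cv2,numpy as np
def load(n): 
    d=dict(np.load(n)); d["R"]=cv2.Rodrigues(d["rvec"])[0]; d["c"]=-d["R"].T@d["tvec"].ravel(); return d
def cloud(d):
    h,w=d["range_z"].shape; u,v=np.meshgrid(np.arange(w),np.arange(h))
    K=d["mtx"]; z=d["range_z"]
    P=np.stack([(u-K[0,2])/K[0,0]*z,(v-K[1,2])/K[1,1]*z,z],-1)
    return (P-d["tvec"].ravel())@d["R"]
def onplane(d,u,v,z):
    K=d["mtx"]; r=d["R"].T@np.array([(u-K[0,2])/K[0,0],(v-K[1,2])/K[1,1],1]); return d["c"]+r*(z-d["c"][2])/r[2]
E
python3 - <<'E'
from h import *
for n in("top","scene"):
    d=load(n+"0.npz"); hsv=cv2.cvtColor(d["pixels"],cv2.COLOR_BGR2HSV); P=cloud(d)
    red=((hsv[...,0]<8)|(hsv[...,0]>172))&(hsv[...,1]>170)&(hsv[...,2]>100)
    k,l,st,ce=cv2.connectedComponentsWithStats(red.astype(np.uint8))
    for i in range(1,k):
        if st[i,4]>=6: 
            print(n,"red",ce[i].round(1),st[i,4],np.median(P[l==i],0).round(3),onplane(d,*ce[i],.094).round(4))
    b=(hsv[...,0]>18)&(hsv[...,0]<30)&(hsv[...,1]>170)&(hsv[...,2]>150)
    k,l,st,ce=cv2.connectedComponentsWithStats(b.astype(np.uint8))
    for i in range(1,k):
        if st[i,4]>=40: print(n,"brass",ce[i].round(1),st[i,4],np.median(P[l==i],0).round(3))
    # tray face wood points
    m=(abs(P[...,2]-.046)<.006)&(abs(hsv[...,0].astype(int)-12)<7)&(hsv[...,1]>100)
    k,l,st,ce=cv2.connectedComponentsWithStats(m.astype(np.uint8))
    for i in range(1,k):
        if st[i,4]>=150:
            q=P[l==i]; print(n,"wood",ce[i],st[i,4],cv2.minEnclosingCircle(q[:,:2].astype(np.float32)),np.median(q[:,2]))
    crop=d["pixels"][130:240,250:440] if n=="top" else d["pixels"][170:290,190:440]
    cv2.imwrite(f"pics/{n}c.png",cv2.resize(crop,None,fx=4 if n=="top" else 3,fy=4 if n=="top" else 3,interpolation=cv2.INTER_CUBIC))
    # coarse obstacle map: max height
    ii=np.round(P[...,0]/.05).astype(int); jj=np.round(P[...,1]/.05).astype(int)
    ok=d["range_z"]>0; print(n,"columns y=.5..-.6; rows x=.2..1.1")
    for i in range(4,20):
        print("%.2f"%(i*.05),*[("%3d"%(100*P[...,2][ok&(ii==i)&(jj==j)].max()) if (ok&(ii==i)&(jj==j)).any() else "  .") for j in range(10,-13,-1)])
E
```

```text
top red [272.4 152.8] 150 [0.607 0.023 0.107] [0.6127 0.0247 0.094 ]
top red [304.1 168.2] 10 [ 0.539 -0.087  0.158] [ 0.5626 -0.0838  0.094 ]
top red [327.6 206.9] 34 [ 0.433 -0.167  0.095] [ 0.4337 -0.1665  0.094 ]
top brass [350.7 199.4] 288 [ 0.478 -0.246  0.026]
top wood [325.84541485 183.45414847] 1145 ((0.5435437560081482, -0.15147781372070312), 0.09132910519838333) 0.04647892706682416
top columns y=.5..-.6; rows x=.2..1.1
0.20   0   0 -88 -89   .   .   .   .   .  72  73  72   .   .   .   .  69  71  72  72  72  70   0
0.25   1   1   0   .   .   .   .   .   . -88 -88 -88 -88 -89   0   0   7  10  10  72  72   .  98
0.30   1   1   1   0 -13   .   .   .   . -88 -88 -88 -87   0   1   1   4  10  10   0   0 106 100
0.35   3   1   0  93 101   .   .   . -88 -87 -87 -87   0   1   1   0   0   0   0   0 117 109   0
0.40   3   3   0   0 103 103   .   . -88 -88 -87   0   2   9   3   1   0   1  10 116 117   1   0
0.45   1   3   3   1 105 105 102 -89 -87 -88   0   3   5   9   9   3   0   1 109 111   1   1   4
0.50   2   2   3   1   0   1 101 100  98   0   2   5  15   5   6   5   2 104 104   1
[... 3145 characters left out ...]
3  16  18  19  18   0
0.65   9   9   9   9   0   0   0   0   .  10  10   2   4   5  59  59  13  16  18  18  19  19  19
0.70   .  14  14   9   0   0   0   0   0   .  51  60  45  59  59  49  16  18  19  19  19  19  36
0.75   .  14   9   9   0   0   0   0   0   .   .  60  60  59  14  16  18  19  19  19  19  36  36
0.80   .   .   9   9   8   0   7   8  10   0   .   .  59  59  51  18  23  23  23  19  36  35   .
0.85   .   .   .   .   9   9  11  11  10  60   .   .   .  54  41  19  23  19  23  36  35   .   .
0.90   .   .   .   .  10  11  11  10  60  60   .   .   .   .  40  39  51  23  36  36   .   .   .
0.95   .   .   0   9  10  11  11  60  60   .   .   .   .   .   .  38  37  51  36   .   .   .   .
```

View pics/topc.png

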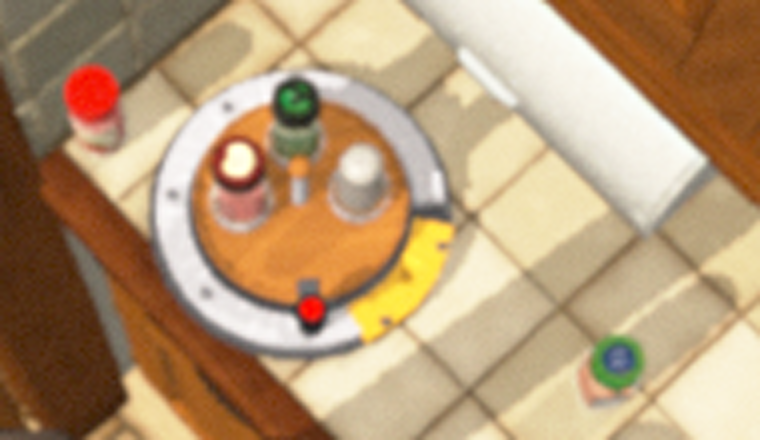

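```bash
python3 - <<'E'
from h import *
from rig import env
from scipy.spatial.transform import Rotation as Ro
s=env.get_state(); q=s["tool_rot"]; R=Ro.from_quat([q[1],q[2],q[3],q[0]]).as_matrix(); print("tool axes cols\n",R.round(3))
d=load("top0.npz"); ax=np.array([.544,-.151])
kn=np.array([.435,-.1662])
f=lambda p:(np.hypot(*(p-ax)).round(4),np.degrees(np.arctan2(*(p-ax)[::-1])).round(1))
print("knob",f(kn))
for u,v in((351.2,198),(347,210.5),(360,190)): p=onplane(d,u,v,.0265)[:2]; print(u,v,p.round(4),f(p))
th=np.arctan2(*(kn-ax)[::-1]); t=np.array([-np.sin(th),np.cos(th),0]); r=np.array([np.cos(th),np.sin(th),0])
print("tangent",t.round(3),"yaw about tool y to bring x to t / -t:")
for g in(t,-t):
    v=R.T@g; print(np.arctan2(-v[2],v[0]))
p=s["eef_pos"]; tgt=np.array([*kn,.2]); print("delta in tool",(R.T@(tgt-p)).round(4), tgt-p)
# ring marks via circle fit: plate outer edge on the depth cloud
E
```

```text
tool axes cols
 [[ 0.364 -0.     0.931]
 [-0.931  0.001  0.364]
 [-0.001 -1.     0.   ]]
knob (np.float64(0.1101), np.float64(-172.1))
351.2 198 [ 0.4861 -0.2448] (np.float64(0.1102), np.float64(-121.7))
347 210.5 [ 0.4418 -0.2319] (np.float64(0.1303), np.float64(-141.6))
360 190 [ 0.5157 -0.274 ] (np.float64(0.1262), np.float64(-103.0))
tangent [ 0.138 -0.99   0.   ] yaw about tool y to bring x to t / -t:
0.23427724585655413
-2.9073154077332393
delta in tool [-0.2114  0.0309  0.3446] [ 0.24389575  0.32240033 -0.03059165]
```

```bash
python3 -m crank '{"delta_pos":[[-0.009,0,0.0145],[-0.0175,0,0.029],[-0.0175,0,0.029],[-0.0175,0,0.029],[-0.0175,0,0.029],[-0.0175,0,0.029],[-0.0175,0,0.029],[-0.0175,0,0.029],[-0.0175,0,0.029],[-0.0175,0,0.029],[-0.0175,0,0.029],[-0.009,0,0.0145]],"yaw":[0,0,0,0,0,0,0,0,0,0,0,0]}' 0.07
python3 -m crank '{"delta_pos":[[-0.009,0,0.0125],[-0.009,0,0.0125],[0,0,0]],"yaw":[0.117,0.117,0]}' 0.07
python3 - <<'E'
from h import *
from rig import env,snapshot
s=env.get_state(); print(s["q"].round(3),s["eef_pos"].round(4))
d=snapshot("wrist"); np.savez("w0.npz",**d,pos=s["eef_pos"],rot=s["tool_rot"]); cv2.imwrite("pics/w0.png",d["pixels"])
d=snapshot("top"); np.savez("top1.npz",**d)
E
```

```text
t: 1.1
eef_pos: [0.4194, -0.1904, 0.231]
tool_rot: [0.585, -0.584, 0.398, -0.398]
ft_force: [-0.8, -0.2, 0.8]
opening: 0.0704
t: 1.35
eef_pos: [0.4372, -0.1664, 0.2308]
tool_rot: [0.533, -0.533, 0.465, -0.464]
ft_force: [0.3, -0.3, 1.1]
opening: 0.07
[-3.640e-01  1.800e-02 -1.570e-01  1.396e+00  1.000e-03  2.640e+00] [ 0.4372 -0.1664  0.2308]
```

View pics/w0.png

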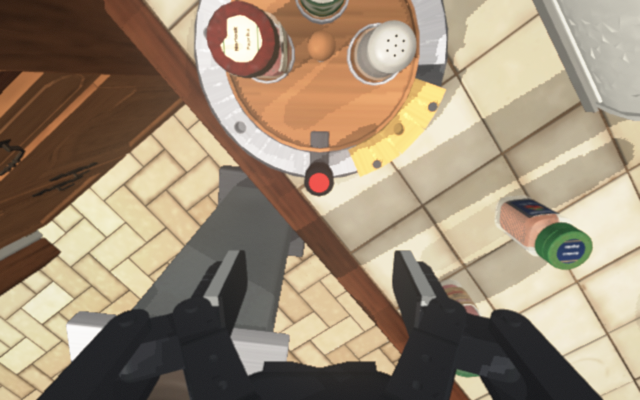

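The wrist view shows the knob's dot at about (319,182), the brass segment with its middle hole at about (398,129), and clamp screws at (377,163) and (433,106). I'll measure these with the wrist calibration.

```bash
cat >> h.py <<'E'
from scipy.spatial.transform import Rotation as Ro
def wload(n):
    d=dict(np.load(n)); q=d["rot"]; T=np.eye(4); T[:3,:3]=Ro.from_quat([q[1],q[2],q[3],q[0]]).as_matrix(); T[:3,3]=d["pos"]
    W=T@d["tool_from_camera"]; d["R"]=W[:3,:3].T; d["c"]=W[:3,3]; d["tvec"]=-d["R"]@d["c"]; return d
E
python3 - <<'E'
from h import *
d=wload("w0.npz"); hsv=cv2.cvtColor(d["pixels"],cv2.COLOR_BGR2HSV); P=cloud(d)
red=((hsv[...,0]<8)|(hsv[...,0]>172))&(hsv[...,1]>150)&(hsv[...,2]>130)
k,l,st,ce=cv2.connectedComponentsWithStats(red.astype(np.uint8))
for i in range(1,k):
    if st[i,4]>100: kn=onplane(d,*ce[i],.094); print("dot",ce[i],st[i,4],np.median(P[l==i],0).round(4),kn.round(4))
# tray + plate edge circle: points at z~26 (ring)
m=(abs(P[...,2]-.046)<.004)&(hsv[...,1]>80)
k,l,st,ce=cv2.connectedComponentsWithStats(m.astype(np.uint8)); i=1+st[1:,4].argmax()
# tray outer edge fit: least squares on outline points
c,_=cv2.findContours((l==i).astype(np.uint8),cv2.RETR_EXTERNAL,cv2.CHAIN_APPROX_NONE); q=np.array([onplane(d,*x[0],.046)[:2] for x in c[0]])
ax=np.array([.545,-.151])
for _ in range(8):
    r=np.hypot(*(q-ax).T); g=q[abs(r-.091)<.006]
    A=np.c_[2*g,np.ones(len(g))]; x=np.linalg.lstsq(A,(g**2).sum(1),rcond=None)[0]; ax=x[:2]
print("axis",ax.round(4),len(g),np.sqrt(x[2]+ax@ax).round(4))
# hole: dark blob in brass
g=cv2.cvtColor(d["pixels"],cv2.COLOR_BGR2GRAY).astype(float)
w=np.clip(150-g[121:138,390:407],0,None); print(w.max()); vv,uu=np.mgrid[121:138,390:407]; u=(w*uu).sum()/w.sum(); v=(w*vv).sum()/w.sum()
h=onplane(d,u,v,.0265)[:2]; print("hole px",u,v,h.round(4))
for A in(ax,[.544,-.151]):
    for n,p in(("knob",kn[:2]),("hole",h)): print(n,np.hypot(*(p-A)).round(4),np.arctan2(*(p-A)[::-1]).round(4))
E
```

```text
dot [318.54113924 182.28797468] 316 [ 0.4355 -0.1668  0.0946] [ 0.4353 -0.1669  0.094 ]
axis [ 0.5443 -0.154 ] 508 0.0883
26.0
hole px 400.487106017192 130.68767908309457 [ 0.4837 -0.2482]
knob 0.1097 -3.0239
hole 0.112 -2.1419
knob 0.1099 -2.9967
hole 0.1143 -2.1258
```

```bash
python3 -m crank '{"delta_pos":[[0,0.01,-0.002],[0,0.025,0],[0,0.025,0],[0,0.025,0],[0,0.025,0],[0,0.025,0],[0,0.02,0],[0,0.0138,0],[0,0,0],[0,0,0]],"yaw":[0,0,0,0,0,0,0,0,0,0]}' 0.06
python3 - <<'E'
from h import *
from rig import env,snapshot
s=env.get_state(); print(s["eef_pos"].round(4),s["ft_force"].round(1))
d=snapshot("wrist"); np.savez("w1.npz",**d,pos=s["eef_pos"],rot=s["tool_rot"]); cv2.imwrite("pics/w1.png",d["pixels"])
E
```

```text
t: 2.28
eef_pos: [0.4328, -0.1688, 0.0617]
tool_rot: [-0.533, 0.534, -0.465, 0.463]
ft_force: [0.2, 0.0, 0.9]
opening: 0.0598
[ 0.4328 -0.1688  0.0617] [0.2 0.  0.9]
```

View pics/w1.png

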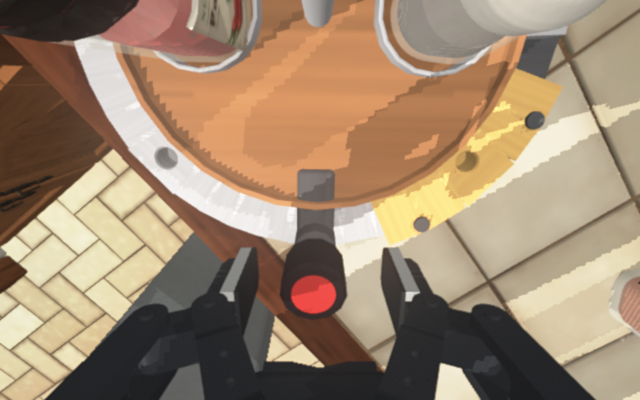

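The fingers straddle the knob, with the dot at about (313,294). The brass hole is clear at (466,161). I'll refine the offset.

```bash
python3 - <<'E'
from h import *
d=wload("w1.npz"); hsv=cv2.cvtColor(d["pixels"],cv2.COLOR_BGR2HSV); P=cloud(d)
red=((hsv[...,0]<8)|(hsv[...,0]>172))&(hsv[...,1]>150)&(hsv[...,2]>130)
red[:230]=0
k,l,st,ce=cv2.connectedComponentsWithStats(red.astype(np.uint8)); i=1+st[1:,4].argmax()
kn=onplane(d,*ce[i],.094); print("dot",ce[i],st[i],np.median(P[l==i],0).round(4),kn.round(4))
g=cv2.GaussianBlur(cv2.cvtColor(d["pixels"],cv2.COLOR_BGR2GRAY),(3,3),0).astype(int)
sub=g[148:175,452:482]; print(np.median(sub)); m=(sub<np.median(sub)-25).astype(np.uint8)
k,l,st,c2=cv2.connectedComponentsWithStats(m); i=1+st[1:,4].argmax(); hp=c2[i]+[452,148]; print("hole px",hp,st[i])
h=onplane(d,*hp,.0265); print("hole",h.round(4))
q=d["rot"];R=Ro.from_quat([q[1],q[2],q[3],q[0]]).as_matrix()
print("knob in tool",(R.T@(kn-d["pos"])).round(4),"cam in tool",d["tool_from_camera"][:3,3].round(3))
# axis from knob, hole both at R=.11
k2,h2=kn[:2],h[:2]; mid=(k2+h2)/2; c=h2-k2; L=np.hypot(*c); n=np.array([-c[1],c[0]])/L
ax=mid+n*np.sqrt(.11**2-L*L/4); print("axis",ax.round(4),mid-n*np.sqrt(.11**2-L*L/4),"angle",2*np.arcsin(L/.22), "th0",np.arctan2(*(k2-ax)[::-1]))
E
```

```text
dot [313.07927273 294.18181818] [ 291  275   45   39 1375] [ 0.4354 -0.1669  0.0947] [ 0.4349 -0.167   0.094 ]
161.0
hole px [468.64035088 161.53947368] [  6   3  20  20 228]
hole [ 0.4854 -0.2475  0.0265]
knob in tool [-0.0016 -0.0323  0.0023] cam in tool [ 0.001 -0.143  0.084]
axis [ 0.5442 -0.1545] [ 0.37613903 -0.25994526] angle 0.8934947802046482 th0 -3.0280430511366605
```

```bash
python3 -m crank '{"delta_pos":[[-0.0015,0,0.0023],[0,0,0],[0,0,0]],"yaw":[0,0,0]}' 0.06
python3 -m crank '{"delta_pos":[[0,0,0],[0,0,0],[0,0,0],[0,0,0],[0,0,0],[0,0,0]],"yaw":[0,0,0,0,0,0]}' 0.02
```

```text
t: 2.58
eef_pos: [0.437, -0.1669, 0.0635]
tool_rot: [0.534, -0.533, 0.463, -0.465]
ft_force: [-0.1, 0.9, -0.0]
opening: 0.0598
t: 3.08
eef_pos: [0.4365, -0.1667, 0.0629]
tool_rot: [0.534, -0.533, 0.464, -0.464]
ft_force: [-1.7, 0.7, 5.4]
opening: 0.0268
```

```bash
python3 -m crank '{"delta_pos":[[0,-0.004,0],[0,-0.004,0],[0,-0.004,0],[0,-0.004,0],[0,0,0],[0,0,0]],"yaw":[0,0,0,0,0,0]}'
python3 - <<'E'
from h import *
from rig import env,snapshot
s=env.get_state(); print(s["eef_pos"].round(4),s["ft_force"].round(1),s["opening"])
d=snapshot("wrist");s["eef_pos"]; np.savez("w2.npz",**d,pos=s["eef_pos"],rot=s["tool_rot"]); cv2.imwrite("pics/w2.png",d["pixels"])
d=snapshot("scene");np.savez("s2.npz",**d)
for n in("scene0","s2"):
    e=load(n+".npz") if n=="s2" else load("scene0.npz"); hsv=cv2.cvtColor(e["pixels"],cv2.COLOR_BGR2HSV)
    red=((hsv[...,0]<8)|(hsv[...,0]>172))&(hsv[...,1]>170)&(hsv[...,2]>100); red[:, :290]=0;red[:,340:]=0;red[:200]=0;red[250:]=0
    v,u=np.nonzero(red); print(n,len(u),u.mean() if len(u) else 0,v.mean() if len(u) else 0)
E
```

```text
t: 3.58
eef_pos: [0.4363, -0.1666, 0.0785]
tool_rot: [0.534, -0.533, 0.464, -0.464]
ft_force: [2.4, 0.6, -6.1]
opening: 0.0264
[ 0.4363 -0.1666  0.0785] [ 2.4  0.6 -6.1] 0.026432743502576354
scene0 26 315.03846153846155 228.46153846153845
s2 12 317.3333333333333 223.25
```

View pics/w2.png

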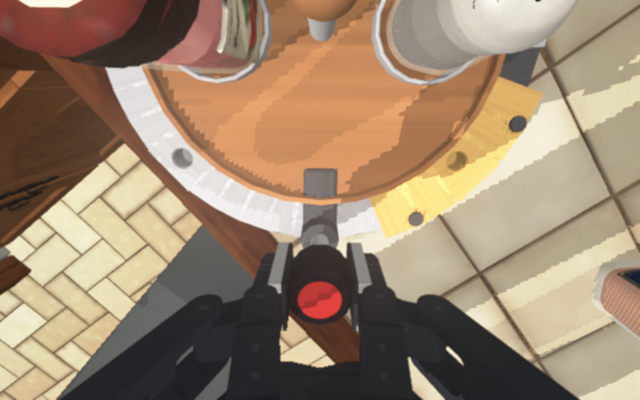

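```bash
python3 - <<'E'
from h import *
for n in("w1","w2"):
    d=wload(n+".npz"); hsv=cv2.cvtColor(d["pixels"],cv2.COLOR_BGR2HSV); P=cloud(d)
    red=((hsv[...,0]<8)|(hsv[...,0]>172))&(hsv[...,1]>150)&(hsv[...,2]>130); red[:230]=0
    k,l,st,ce=cv2.connectedComponentsWithStats(red.astype(np.uint8)); i=1+st[1:,4].argmax()
    p=P[l==i]; print(n,ce[i],st[i,4],np.median(p,0).round(4)); z=P[...,2]; w=(hsv[...,0]>5)&(hsv[...,0]<18)&(abs(z-.046)<.01); print("tray z",np.median(z[w]).round(4),w.sum())
for x in (.07,.1): print(x,.1099*np.sin(x),.1099*(1-np.cos(x)))
E
```

```text
w1 [313.07927273 294.18181818] 1375 [ 0.4354 -0.1669  0.0947]
tray z 0.0466 51228
w2 [319.43972179 299.79598145] 1294 [ 0.4357 -0.1677  0.1102]
tray z 0.0466 42189
0.07 0.007686718922394851 0.0002691450721645736
0.1 0.010971692489486413 0.0005490422359449623
```

```bash
python3 -m crank '{"delta_pos":[[0,-0.0008,0],[0.0027,0,0],[0.0055,0,0.00014],[0.0055,0,0.00014],[0.0055,0,0.00014],[0.0027,0,0],[0,0,0]],"yaw":[0,-0.025,-0.05,-0.05,-0.05,-0.025,0]}'
```

```text
t: 4.27
eef_pos: [0.4413, -0.188, 0.079]
tool_rot: [0.577, -0.577, 0.409, -0.408]
ft_force: [3.7, 0.7, -6.8]
opening: 0.0267
```

```bash
python3 -m crank '{"delta_pos":[[0.0027,0,0],[0.0055,0,0.0002],[0.0055,0,0.0002],[0.0055,0,0.0002],[0.0055,0,0.0002],[0.0055,0,0.0002],[0.0027,0,0],[0,0,0]],"yaw":[-0.025,-0.05,-0.05,-0.05,-0.05,-0.05,-0.025,0]}'
python3 - <<'E'
from rig import env
import numpy as np
p=env.get_state()["eef_pos"]
for A in((.544,-.1515),(.5442,-.1545)): v=p[:2]-A; print(np.hypot(*v),np.arctan2(v[1],v[0]))
E
```

```text
t: 4.93
eef_pos: [0.4563, -0.2167, 0.0788]
tool_rot: [-0.632, 0.632, -0.319, 0.317]
ft_force: [1.5, 0.2, -6.4]
opening: 0.0267
0.10923853494523936 -2.502492366641325
0.10763931210494619 -2.5259728693368615
```

```bash
python3 -m crank '{"delta_pos":[[0.0027,0,0],[0.0055,0,0.0002],[0.0055,0,0.0002],[0.0055,0,0.0002],[0.0055,0,0.0002],[0.0027,0,0],[0,0,0],[0,0,0]],"yaw":[-0.025,-0.05,-0.05,-0.05,-0.05,-0.025,0,0]}'
python3 - <<'E'
from h import *
from rig import env,snapshot
s=env.get_state(); p=s["eef_pos"]
for A in((.544,-.1515),(.5442,-.1545)): v=p[:2]-A; print(np.hypot(*v),np.arctan2(v[1],v[0]))
d=snapshot("wrist"); np.savez("w3.npz",**d,pos=s["eef_pos"],rot=s["tool_rot"]); cv2.imwrite("pics/w3.png",d["pixels"])
E
```

```text
t: 5.6
eef_pos: [0.4749, -0.2363, 0.0788]
tool_rot: [-0.666, 0.667, -0.238, 0.236]
ft_force: [-2.0, -1.6, -6.8]
opening: 0.0263
0.10936591332744221 -2.254379617724172
0.10718588617220057 -2.273504464303141
```

View pics/w3.png

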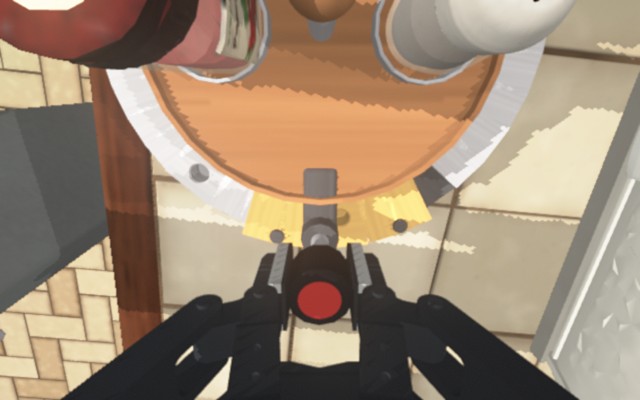

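The view shows the carousel at about 0.75 rad, with the hole just to the right of the arm at (343,216). Next I lower the pin onto the brass and loosen the fingers to a cage.

```bash
python3 -m crank '{"delta_pos":[[0,0.0008,0],[0,0.0008,0],[0,0,0],[0,0,0]],"yaw":[0,0,0,0]}'
python3 -m crank '{"delta_pos":[[0,0,0],[0,0,0],[0,0,0],[0,0,0]],"yaw":[0,0,0,0]}' 0.032
python3 - <<'E'
from h import *
from rig import env,snapshot
s=env.get_state()
d=snapshot("wrist"); np.savez("w4.npz",**d,pos=s["eef_pos"],rot=s["tool_rot"]); cv2.imwrite("pics/w4.png",d["pixels"])
for n in("w3","w4"):
    d=wload(n+".npz"); hsv=cv2.cvtColor(d["pixels"],cv2.COLOR_BGR2HSV); P=cloud(d)
    red=((hsv[...,0]<8)|(hsv[...,0]>172))&(hsv[...,1]>150)&(hsv[...,2]>90); red[:230]=0
    k,l,st,ce=cv2.connectedComponentsWithStats(red.astype(np.uint8)); i=1+st[1:,4].argmax()
    p=np.median(P[l==i],0); print(n,ce[i],p.round(4),"pos",d["pos"].round(4))
E
```

```text
t: 5.98
eef_pos: [0.475, -0.2363, 0.0776]
tool_rot: [-0.666, 0.667, -0.237, 0.236]
ft_force: [-5.2, -1.3, -6.0]
opening: 0.0265
t: 6.32
eef_pos: [0.477, -0.2366, 0.0786]
tool_rot: [0.666, -0.666, 0.236, -0.237]
ft_force: [-1.1, -0.2, -0.5]
opening: 0.032
w3 [319.20868241 299.80654989] [ 0.4747 -0.2381  0.1104] pos [ 0.4749 -0.2363  0.0788]
w4 [315.29224806 300.12790698] [ 0.4747 -0.2381  0.1092] pos [ 0.477  -0.2366  0.0786]
```

```bash
python3 -m crank '{"delta_pos":[[0.001,0,-0.0005],[0.001,0,-0.0005],[0.001,0,0],[0.001,0,0],[0.001,0,0],[0.001,0,0],[0.001,0,0],[0.001,0,0],[0,0,0]],"yaw":[-0.009,-0.009,-0.009,-0.009,-0.009,-0.009,-0.009,-0.009,0]}'
cat > look.py <<'E'
from h import *
from rig import env,snapshot
import sys
s=env.get_state(); n=sys.argv[1]
d=snapshot("wrist"); np.savez(n+".npz",**d,pos=s["eef_pos"],rot=s["tool_rot"]); cv2.imwrite(f"pics/{n}.png",d["pixels"])
d=wload(n+".npz"); hsv=cv2.cvtColor(d["pixels"],cv2.COLOR_BGR2HSV); P=cloud(d)
red=((hsv[...,0]<8)|(hsv[...,0]>172))&(hsv[...,1]>150)&(hsv[...,2]>90); red[:230]=0
k,l,st,ce=cv2.connectedComponentsWithStats(red.astype(np.uint8)); i=1+st[1:,4].argmax()
p=np.median(P[l==i],0); q=onplane(d,*ce[i],p[2]); v=q[:2]-[.544,-.1525]
print("dot px",ce[i].round(1),"xyz",q.round(4),"pin",(p[2]-.0947).round(4),"ang",(np.arctan2(v[1],v[0])+3.0105).round(4),"r",np.hypot(*v).round(4),"ft",s["ft_force"].round(1),"tool x",Ro.from_quat(s["tool_rot"][[1,2,3,0]]).apply([1,0,0]).round(3),"t",s["t"])
E
python3 look.py w5
```

```text
t: 7.12
eef_pos: [0.4809, -0.2407, 0.0776]
tool_rot: [0.675, -0.674, 0.213, -0.211]
ft_force: [-4.6, 6.0, 5.1]
opening: 0.0319
dot px [313.7 299.5] xyz [ 0.4787 -0.2414  0.109 ] pin 0.0143 ang 0.8064 r 0.1103 ft [-4.6  6.   5.1] tool x [ 0.82  -0.572 -0.003] t 7.1167
```

```bash
python3 -m crank '{"delta_pos":[[0,-0.0007,0],[0,0,0]],"yaw":[0,0]}'
python3 -m crank '{"delta_pos":[[0.0005,0,0],[0.0005,0,0],[0.0005,0,0],[0.0005,0,0],[0,0,0]],"yaw":[-0.0045,-0.0045,-0.0045,-0.0045,0]}'; python3 look.py w6
```

```text
t: 7.33
eef_pos: [0.481, -0.2411, 0.0779]
tool_rot: [0.675, -0.674, 0.213, -0.211]
ft_force: [-2.8, 5.7, 0.2]
opening: 0.0318
t: 7.75
eef_pos: [0.4828, -0.2423, 0.0779]
tool_rot: [0.677, -0.676, 0.207, -0.205]
ft_force: [-1.5, 5.0, 0.7]
opening: 0.0316
dot px [313.9 298.6] xyz [ 0.4808 -0.2429  0.1091] pin 0.0144 ang 0.8298 r 0.1103 ft [-1.5  5.   0.7] tool x [ 0.83  -0.557 -0.002] t 7.75
```

```bash
python3 -m crank '{"delta_pos":[[0.0005,0,0],[0.0005,0,0],[0.0005,0,0],[0,0,0]],"yaw":[-0.0045,-0.0045,-0.0045,0]}'; python3 look.py w7
```

```text
t: 8.13
eef_pos: [0.4841, -0.2433, 0.0778]
tool_rot: [0.678, -0.677, 0.202, -0.201]
ft_force: [-2.6, 3.4, -0.4]
opening: 0.0318
dot px [313.9 298.5] xyz [ 0.4821 -0.2439  0.109 ] pin 0.0143 ang 0.8446 r 0.1103 ft [-2.6  3.4 -0.4] tool x [ 0.838 -0.546 -0.002] t 8.1333
```

```bash
python3 -m crank '{"delta_pos":[[0.0005,0,0],[0.0005,0,0],[0.0005,0,0],[0,0,0]],"yaw":[-0.0045,-0.0045,-0.0045,0]}'; python3 look.py w8
```

```text
t: 8.52
eef_pos: [0.4865, -0.2456, 0.0786]
tool_rot: [-0.679, 0.68, -0.197, 0.198]
ft_force: [-0.7, 0.1, -0.8]
opening: 0.0321
dot px [314.7 276.7] xyz [ 0.4849 -0.2457  0.0948] pin 0.0001 ang 0.8743 r 0.1104 ft [-0.7  0.1 -0.8] tool x [ 0.845 -0.535  0.001] t 8.5167
```

The pin has dropped home (0.0001) with no side load. Next I let go and draw clear.

```bash
python3 -m crank '{"delta_pos":[[0,0,0],[0,0,0],[0,0,0],[0,0,0],[0,0,0],[0,-0.01,0],[0,-0.015,0],[0,-0.015,0],[0,0,0]],"yaw":[0,0,0,0,0,0,0,0,0]}' 0.06
python3 -m crank '{"delta_pos":[[-0.005,0,-0.003],[-0.015,0,-0.01],[-0.015,0,-0.01],[-0.015,0,-0.01],[0,0,0],[0,0,0]],"yaw":[0,0,0,0,0,0]}'
python3 look.py w9; python3 - <<'E'
from h import *
from rig import snapshot
d=snapshot("top"); cv2.imwrite("pics/top9.png",np.hstack([cv2.resize(d["pixels"][120:280,240:440],None,fx=2,fy=2,interpolation=cv2.INTER_CUBIC),cv2.resize(cv2.imread("pics/w9.png"),(400,320))]))
E
```

```text
t: 9.32
eef_pos: [0.4875, -0.2456, 0.1221]
tool_rot: [-0.679, 0.679, -0.195, 0.199]
ft_force: [0.9, -0.6, 0.9]
opening: 0.0598
t: 9.82
eef_pos: [0.4252, -0.2458, 0.118]
tool_rot: [0.679, -0.679, 0.198, -0.197]
ft_force: [-0.3, -0.6, -0.4]
opening: 0.06Traceback (most recent call last):
  File "look.py", line 8, in <module>
    k,l,st,ce=cv2.connectedComponentsWithStats(red.astype(np.uint8)); i=1+st[1:,4].argmax()
                                                                          ~~~~~~~~~~~~~~~^^
ValueError: attempt to get argmax of an empty sequence
```

View pics/top9.png

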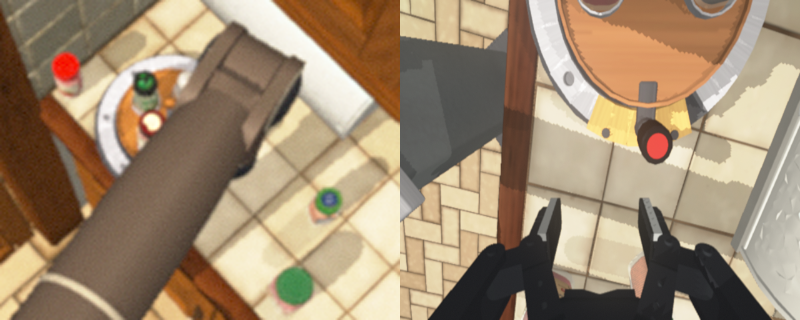

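The picture shows the knob standing free, with the jars upright and the gripper well away. The look script failed only because its mask left out the dot, which now lies above row 230. I'll do a last check of the pin height, then hand in.

```bash
sed -i 's/red\[:230\]=0/red[:140]=0/' look.py; python3 look.py w10 && python3 - <<'E'
from h import *
from rig import env,snapshot
d=snapshot("top"); a=load("top0.npz")["pixels"]
def blobs(im,lo,hi):
    m=cv2.inRange(cv2.cvtColor(im,cv2.COLOR_BGR2HSV),lo,hi); k,l,s,c=cv2.connectedComponentsWithStats(m); return [(c[i].round(1).tolist(),int(s[i,4])) for i in range(1,k) if s[i,4]>60]
for im in(a,d["pixels"]): print("green",blobs(im,(40,110,40),(85,255,255)),"red",blobs(im,(0,170,100),(8,255,255)))
E
```

```text
dot px [409.1 182.9] xyz [ 0.4849 -0.2458  0.0948] pin 0.0001 ang 0.8753 r 0.1104 ft [-0.   0.   0.6] tool x [ 0.845 -0.535  0.   ] t 9.9167
green [([403.6, 220.7], 63), ([386.5, 260.3], 123)] red [([272.4, 152.8], 151)]
green [([403.5, 221.0], 61), ([387.1, 262.6], 179)] red [([272.4, 152.8], 153)]
```

```bash
python3 -c "
from rig import env; print(env.close_job())"
```

```text
the job is handed in; nothing more can be done
None
```

The carousel is on its next station, with the pin fully home in the brass segment's hole and the knob let go. I handed the job in after about 10 s of robot time.

**What I did:** I gripped the knob, drew the pin about 16 mm and swung the carousel anticlockwise by 0.75 rad. I then set the pin down on the brass and opened the fingers to a loose cage. From there I nudged the carousel on in steps of 1 mm or less until the pin dropped at about 0.875 rad.

**Forces:** The readings I took, at the end of each move, peaked at about 7.6 N sideways while the pin was riding. One reading early in the ride showed the fingers pressing about 5 N down on the knob. With the spring and weight, that puts an estimated 12 N on the plate. I raised the tool 0.7 mm and it went away.

**Last checks:**
- **Pin:** its height reads 0.0001 m, and the side force was near zero when it dropped in.
- **Gripper:** it is clear of the knob, about 60 mm away and raised, with a wrist force of about 0.6 N.
- **Loose jars:** the red- and green-capped jars are at the same pixels as at the start, within 0.3 px. The jam jar reads about 2 px lower in the top view, which I put down to the arm hiding part of it in the first picture. I did not confirm that another way.

**Disagreements and errors:** the top and wrist cameras put the turning axis about 3 mm apart. One check script failed because its mask left out the red dot, and it ran properly once corrected.

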